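# Ratchet the length stop out three notches

### The job

The length stop on the ratchet feed has to go out exactly three notches for the next cut. Push the feed's round-knobbed lever all the way down three times, letting it spring fully back up after each stroke, and leave it up. Do not work the lever of the hold-down clamp that stands beside it.

Things in the scene. Friction and masses are not known exactly. Their poses are not given: they have to be found in the camera images.
- feed_lever (a joint): Lever of the ratchet feed, a hinge in rad: 0 = up at rest, 0.36 = fully down on a hard end stop. Spring return. Pushing the knob takes about 3 N at first, 7 to 9 N near the bottom. Each full down stroke feeds the stop slide one 20 mm notch; going up, the slide stays put. The lever, a 12 mm rod, is pivoted 140 mm beyond the knob, 115 mm up, between two grey plates 130 mm tall.
- feed_knob (a point): Centre of the top of the round black knob (42 mm across, top flat for 34 mm) on the end of the feed lever nearest the robot. Top 160 mm above the bench with the lever up, 110 mm with it down; on the way it drifts 7 mm away from the pivot. z axis out of the top, x axis along the lever to the pivot (heading within 0.25 rad of straight ahead). Nothing above it.
- stop_slide (a joint): Toothed steel bar with a wooden stop block (22 x 74 mm, 62 mm tall) at its far end; a slide in m that grows as it goes out, away from the robot. Starts at 0 to 0.004; stands at 0.020, 0.040, 0.060 after one, two, three full strokes. It cannot be pulled back, so one stroke too many cannot be undone.
- clamp_lever (a joint): Bystander: sprung lever of the hold-down clamp, a stand of the same size left or right of the ratchet feed. It has a straight black cross bar (90 mm) instead of a round knob, a rubber foot on a board, and no toothed bar. A hinge in rad: 0 = at rest, up to 0.4 with its handle pushed down. Leave it at rest.

How it is judged:
By the outcome, as a careful person would: the job done as asked, in the order asked, and still so for the second after the job is handed in, with the robot touching nothing.
It also fails if it takes over 48 s, if anything falls off the work surface, if the arm or the gripper's body presses on something with over 40 N, if the wrist force passes 120 N, or if a joint passes its speed limit or range.

### The arm

A 6-joint arm with a two-finger parallel gripper is mounted at the origin on the work surface. World frame = base frame: x ahead of the robot, y to its left, z up, the work surface at z = 0. Lengths are in m, angles in degrees, forces in N, time in s.
With the tool pointing down it reaches from about 0.4 to 0.825 m from the base axis. Payload 7 kg.
Tool frame: the origin (TCP) lies at the very end of the fingers, on their centre line; the grasp point (between the pads) lies 19 mm behind it (r.grasp_offset is the z of the grasp point in the tool frame, in m); z points along the fingers, y is the direction in which the jaws open and shut (so a half turn about z gives the same grasp; the last joint's range is limited). The gripper opens to 88 mm and grips with 3 to 60 N. Pads are 19 mm wide; open, the fingers measure 130 mm over their backs; the gripper's body (78 mm by 193 mm) begins 47 mm behind the grasp point.
Start: joints at [84.402, 20.546, 0.682, 0, -70.136, -16.507], TCP at [0.254, 0.625, 0.227] pointing down, gripper open.
Joint ranges: [-176.03, 176.03], [-82.01, 121.73], [-58.28, 71.71], [-173.87, 95.51], [-174.79, -0.11], [-173.66, 173.66]. Speed limits (degrees/s): [136.94, 136.94, 172.46, 180, 180, 180].

### API

Orientations are given as [roll, pitch, yaw] about the fixed x, y, z axes, in that order (R = Rz(yaw) Ry(pitch) Rx(roll)).
In Python, from plant import r gives the robot as it stands.
- The arm moves only by the tool carry_out, never from a script. Its argument "plan" is a list of rows, each a list of 6 numbers: the shift along the world's x, y, z in m, then the turn, a rotation vector about the world's x, y, z in rad. In form: [[tx, ty, tz, wx, wy, wz], ...]. A call has 1 to 12 rows; each row shifts and turns the pose as measured when the row begins; what a row does not reach is not made up. A row lasts 1/12 s, in which the tool goes at most 41.7 mm and 7.16 degrees, less where a joint would pass 70% of its speed; a pose out of reach is approached as far as the arm can. A call with a gripper value outside its range is refused whole. "fingers" is the closure, from -1 (fully open) to 1 (shut), set as the call begins (left out, the last holds). The fingers move at their own pace and stop on an object; "force" is the grip in N (left out, the last holds). Time passes only in rows, so rows that do not move let the fingers close. It gives the time, the measured TCP pose, the force and the opening at its end, in the units of the state.
- r.get_state(): the state, without advancing time (a new reading comes with each control period).
- r.capture(name): name is "side" or "top" or "wrist"; returns the picture (480x640x3 uint8, red, green, blue); there is no depth.
- r.camera_model(name): a dict with "fov_y" (degrees; the focal length in pixels is half the picture's height over the tangent of half this angle, whatever the lens; pixels are square), "cx", "cy" (the principal point, pixels), "R" (3x3) and "t" (3): a world point X has camera coordinates R X + t; the wrist camera has in their place "mount" (4x4, takes a point from camera to tool coordinates, whose origin is the TCP and whose axes are the flange's). Camera axes: x right, y down, z forward; pixel columns grow to the right and rows downward; lengths in m; the calibration is good to about 2 mm. A picture is of the moment at which its call begins: read the wrist's pose just before it. camera_model takes no time and is no camera call.
- r.close_job(): hands the job in, once; it reports no verdict.
The state is a dict: "time_s": time; "joints": joint angles; "qd": joint speeds; "joint_torque": joint torques, N m; "tcp_pos": TCP position; "eef_rot": TCP orientation; "contact_force": force on the tool from outside, world axes, zero at the start; "moment": the same for the moment, N m; "gripper_width": finger opening in m.
Only numpy, scipy, OpenCV 4.12 (cv2) and the standard library are available. Lean on these libraries where they do the work, as an engineer would, in place of code of your own. Each camera call takes 0.05 s, during which the arm holds its last target.

## Working session

There is one attempt and no reset: what is moved stays moved. The work goes in short steps, Python scripts to look and compute and a tool call to move; the robot and the scene stay as the last step left them, time stands still between calls to the robot, and variables do not carry over. Pictures are saved under pics/ and viewed, and the job is handed in when it is done.

Besides the shell and the picture viewer there is one more tool, called after "Emit:" as name(argument=value, ...), one argument or row to a line, values as JSON. carry_out: Moves the arm, as the interface text tells. Its arguments: {"type":"object","properties":{"plan":{"type":"array"},"fingers":{"type":"number"},"force":{"type":"number"}},"required":["plan"]}

```bash
ls; mkdir -p pics; python3 - <<'E'
from plant import r
import cv2
print(r.get_state())
for n in ["side","top","wrist"]:
    im=r.capture(n); cv2.imwrite(f"pics/{n}0.png",im[:,:,::-1])
    print(n,r.camera_model(n))
print(r.grasp_offset)
E
```

```text
pics
{'time_s': 0.0, 'joints': array([ 8.44021738e+01,  2.05892078e+01,  6.34303132e-01, -1.92120114e-02,
       -7.01372402e+01, -1.65079590e+01]), 'qd': array([ 0.03949579, -0.04080057, -0.02961232, -0.06639193,  0.08916426,
       -0.01120971]), 'joint_torque': array([ 1.87458012e-03, -5.82719529e+01,  2.93049413e+01,  6.99699953e+00,
        7.22914396e-03, -1.47234255e-04]), 'tcp_pos': array([0.25384892, 0.62491654, 0.22565472]), 'eef_rot': array([ 1.79906521e+02, -8.86893038e-03, -2.21123201e+01]), 'contact_force': array([ 0.08906001, -0.5076485 , -0.48028087]), 'moment': array([ 0.00155961, -0.00974161, -0.00202051]), 'gripper_width': 0.08747067867237666}
side {'fov_y': 42.52837627214732, 'cx': 315.37946026263313, 'cy': 238.06584672511346, 'R': array([[ 0.68143795, -0.73175006, -0.01357084],
       [-0.5299942 , -0.48059673, -0.6986651 ],
       [ 0.50472613,  0.48328938, -0.71532014]]), 't': array([-0.40883048,  0.3646147 ,  0.7765747 ])}
top {'fov_y': 44.37423898593378, 'cx': 317.700217553126, 'cy': 244.79073952566367, 'R': array([[-0.01880227, -0.99975354,  0.01180375],
       [-0.99682197,  0.01783047, -0.07764043],
       [ 0.07741082, -0.01322605, -0.99691155]]), 't': array([-0.01343055,  0.59328161,  1.06742625])}
wrist {'fov_y': 70.02796460591439, 'cx': 319.5444760812365, 'cy': 240.88377871797513, 'mount': array([[ 1.12594771e-03, -9.55994437e-01, -2.93382631e-01,
         7.87143423e-02],
       [ 9.99999354e-01,  1.03032949e-03,  4.80456951e-04,
        -1.50617125e-03],
       [-1.57033396e-04, -2.93382983e-01,  9.55994979e-01,
        -1.56344313e-01],
       [ 0.00000000e+00,  0.00000000e+00,  0.00000000e+00,
         1.00000000e+00]])}
-0.0188
```

View pics/side0.png

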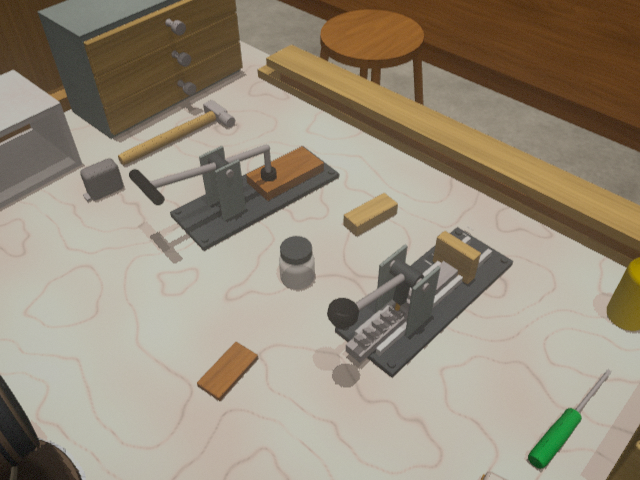

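View pics/top0.png

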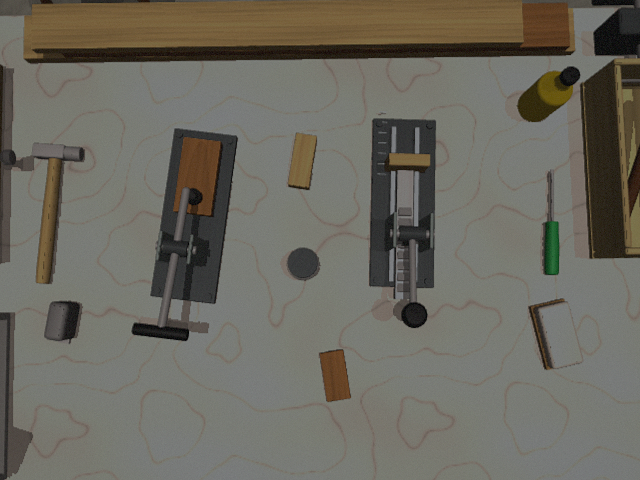

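The round-knobbed lever is at about (414,315) in the top view and (343,312) in the side view. The clamp, with its cross bar, is at (160,331) top and (147,187) side. I'll triangulate the knob next.

```bash
cat > h.py <<'E'
import numpy as np, cv2
from plant import r
def P(n):
    m=r.camera_model(n); f=240/np.tan(np.radians(m['fov_y'])/2)
    K=np.array([[f,0,m['cx']],[0,f,m['cy']],[0,0,1]])
    return K@np.c_[m['R'],m['t']]
def tri(a,b):
    X=cv2.triangulatePoints(P('side'),P('top'),np.array(a,float).reshape(2,1),np.array(b,float).reshape(2,1)).ravel()
    return X[:3]/X[3]
def proj(n,X):
    u=P(n)@np.r_[X,1]; return u[:2]/u[2]
def onz(n,uv,z):
    M=P(n); A=np.c_[M[:,0],M[:,1],-np.r_[uv,1]]; return np.linalg.solve(A,-(M[:,2]*z+M[:,3]))[:2]
E
python3 - <<'E'
from h import *
for n,(u,v) in [("side",(343,312)),("top",(414,315))]:
    im=cv2.imread(f"pics/{n}0.png"); c=im[v-30:v+30,u-30:u+30]
    m=(c.max(2)<45).astype(np.uint8)
    k,l,s,cc=cv2.connectedComponentsWithStats(m)
    for i in range(1,k):
        if s[i,4]>40: print(n,s[i],cc[i]+[u-30,v-30])
a=cv2.imread("pics/side0.png")[270:360,300:390]; b=cv2.imread("pics/top0.png")[210:340,350:480]
cv2.imwrite("pics/c.png",np.hstack([cv2.resize(a,(390,390),interpolation=2),cv2.resize(b,(390,390),interpolation=2)]))
E
```

```text
top [ 17  17  26  26 508] [413.77362205 314.63385827]
```

View pics/c.png

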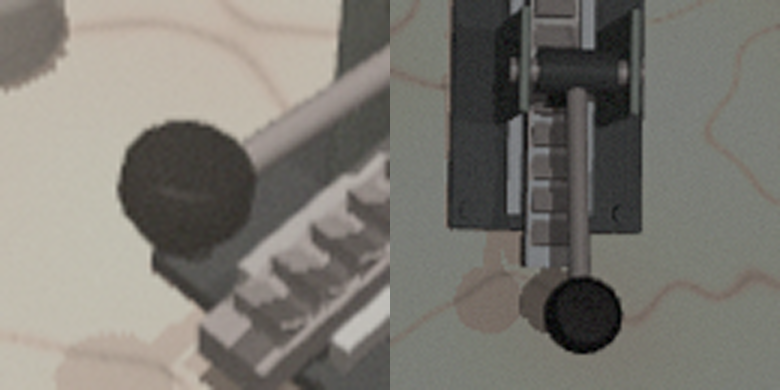

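```bash
python3 - <<'E'
from h import *
print("knob body ctr",tri((343,313.5),(413.8,314.6)))
for z in (.15,.16): print(z,onz("top",(413.8,314.6),z))
p=onz("top",(412.2,233.5),.115); k=onz("top",(413.8,314.6),.155)
print("pivot",p,"dist",np.hypot(*(p-k)),"heading",np.degrees(np.arctan2(*(p-k)[::-1])))
# base plate edges & plates
a=onz("top",(374,119),.012);b=onz("top",(370,286),.012);print("plate left edge",a,b,np.degrees(np.arctan2(*(a-b)[::-1])))
a=onz("top",(435,121),.012);b=onz("top",(433,288),.012);print("plate right edge",a,b,np.degrees(np.arctan2(*(a-b)[::-1])))
print("block top ctr",onz("top",(410,158),.062))
print("clamp bar",onz("top",(160,331),.16))
E
```

```text
knob body ctr [ 0.46638555 -0.17733502  0.14620589]
0.15 [ 0.46652137 -0.17664703]
0.16 [ 0.46695863 -0.17491059]
pivot [ 0.60220178 -0.18431895] dist 0.13573071856345462 heading -3.607416187519973
plate left edge [ 0.83233383 -0.13628484] [ 0.51502437 -0.12048888] -2.849885236954237
plate right edge [ 0.82665939 -0.25269781] [ 0.50910082 -0.2380531 ] -2.640412336905817
block top ctr [ 0.74456676 -0.19391389]
clamp bar [0.44877413 0.23186841]
```

Emit:
carry_out(
  plan=[
    [0.01, -0.02, 0.01, 0, 0, 0.015],
    [0.02, -0.032, 0.01, 0, 0, 0.015],
    [0.02, -0.032, 0.01, 0, 0, 0.015],
    [0.02, -0.032, 0.008, 0, 0, 0.015],
    [0.02, -0.032, 0.005, 0, 0, 0.015],
    [0.02, -0.032, 0, 0, 0, 0.015],
    [0.02, -0.032, 0, 0, 0, 0.015],
    [0.02, -0.032, 0, 0, 0, 0.015],
    [0.02, -0.032, 0, 0, 0, 0.015],
    [0.02, -0.032, 0, 0, 0, 0.015],
    [0, -0.038, 0, 0, 0, 0.015],
    [0, -0.038, 0, 0, 0, 0.015],
  ],
  fingers=1,
  force=30,
)

```text
time_s: 1.15
tcp_pos: [0.4466, 0.2281, 0.2642]
eef_rot: [179.5, -0.1, -10.8]
contact_force: [0.8, 0.4, 0.8]
gripper_width: 0.013
```

Emit:
carry_out(
  plan=[
    [0.002, -0.038, 0, 0, 0, 0.013],
    [0.002, -0.038, 0, 0, 0, 0.013],
    [0.002, -0.038, 0, 0, 0, 0.013],
    [0.002, -0.038, 0, 0, 0, 0.013],
    [0.002, -0.038, 0, 0, 0, 0.013],
    [0.002, -0.038, 0, 0, 0, 0.013],
    [0.002, -0.038, 0, 0, 0, 0.013],
    [0.002, -0.038, 0, 0, 0, 0.013],
    [0.002, -0.038, 0, 0, 0, 0.013],
    [0.002, -0.03, 0, 0, 0, 0.01],
    [0, -0.015, 0, 0, 0, 0],
    [0, 0, 0, 0, 0, 0],
  ],
)

```text
time_s: 2.15
tcp_pos: [0.4602, -0.1841, 0.2641]
eef_rot: [179.5, -0.1, -3.3]
contact_force: [-0.4, -0.5, 0.1]
gripper_width: 0.0004
```

```bash
python3 - <<'E'
from h import *
s=r.get_state(); print(s['tcp_pos'],s['eef_rot'],s['gripper_width'],s['contact_force'])
im=r.capture("side"); cv2.imwrite("pics/side1.png",im[:,:,::-1])
im=r.capture("wrist"); cv2.imwrite("pics/wrist1.png",im[:,:,::-1])
from scipy.spatial.transform import Rotation as R
m=r.camera_model("wrist"); M=np.array(m['mount']); f=240/np.tan(np.radians(m['fov_y'])/2)
T=np.eye(4); T[:3,:3]=R.from_euler('xyz',s['eef_rot'],degrees=True).as_matrix(); T[:3,3]=s['tcp_pos']
W=np.linalg.inv(T@M)
for X in [(.467,-.175,.16)]:
    c=W@np.r_[X,1]; print(f*c[0]/c[2]+m['cx'],f*c[1]/c[2]+m['cy'], f*.021/c[2])
E
```

```text
[ 0.46021427 -0.18413041  0.26414451] [ 1.79521392e+02 -1.11955723e-01 -3.27690792e+00] 0.00043111793096698 [-0.37579761 -0.48092272  0.0640158 ]
308.43027888946517 232.71039398415712 26.601609904256307
```

View pics/wrist1.png

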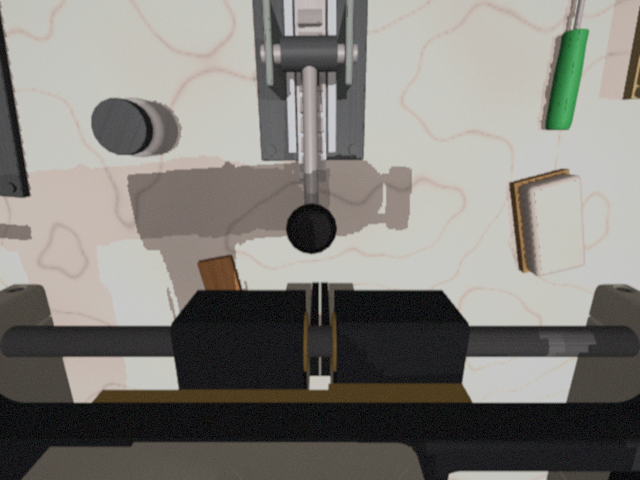

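View pics/side1.png

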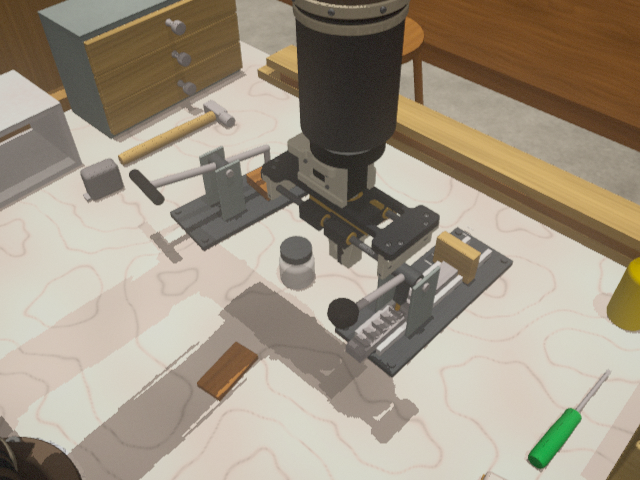

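Emit:
carry_out(
  plan=[
    [0.004, 0.004, -0.02, 0, 0, 0],
    [0.004, 0.004, -0.02, 0, 0, 0],
    [0, 0, -0.02, 0, 0, 0],
    [0, 0, -0.015, 0, 0, 0],
    [0, 0, -0.01, 0, 0, 0],
    [0, 0, -0.005, 0, 0, 0],
    [0, 0, 0, 0, 0, 0],
  ],
)

```text
time_s: 2.83
tcp_pos: [0.4694, -0.1667, 0.1721]
eef_rot: [179.6, -0.4, -2.9]
contact_force: [-1.2, -0.6, 0.3]
gripper_width: 0.0006
```

Emit:
carry_out(
  plan=[
    [-0.001, -0.005, 0, 0, 0, 0],
    [0, -0.004, 0, 0, 0, 0],
    [0, 0, 0, 0, 0, 0],
  ],
)

```text
time_s: 3.08
tcp_pos: [0.4694, -0.1748, 0.1737]
eef_rot: [179.6, -0.5, -2.7]
contact_force: [0.1, -0.3, 0.2]
gripper_width: 0.0004
```

```bash
python3 - <<'E'
from h import *
s=r.get_state(); print(s['tcp_pos'],s['eef_rot'],s['qd'].round(2),s['contact_force'])
a=r.capture("side")[230:410,280:520]; b=r.capture("top")[100:340,330:490]
cv2.imwrite("pics/c2.png",np.hstack([cv2.resize(a,(480,360)),cv2.resize(b,(240,360))])[:,:,::-1])
E
```

```text
[ 0.46941774 -0.17479627  0.1737481 ] [179.61034304  -0.48837288  -2.6674743 ] [ 0.46 -0.71  0.43  0.07 -0.35 -0.36] [ 0.10735627 -0.29682234  0.18323371]
```

View pics/c2.png

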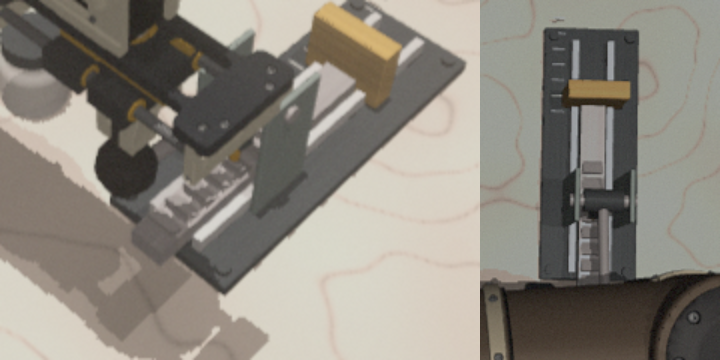

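Emit:
carry_out(
  plan=[
    [0, 0, -0.006, 0, 0, 0],
    [0, 0, -0.008, 0, 0, 0],
    [-0.002, 0, -0.008, 0, 0, 0],
    [-0.002, 0, -0.008, 0, 0, 0],
    [-0.001, 0, -0.008, 0, 0, 0],
    [-0.001, 0, -0.008, 0, 0, 0],
  ],
)

```text
time_s: 3.68
tcp_pos: [0.4644, -0.1749, 0.1268]
eef_rot: [179.6, -0.8, -2.7]
contact_force: [-0.2, 1.7, 7.9]
gripper_width: 0.0005
```

Emit:
carry_out(
  plan=[
    [-0.001, 0, -0.006, 0, 0, 0],
    [0, 0, -0.005, 0, 0, 0],
    [0, 0, -0.004, 0, 0, 0],
    [0, 0, -0.003, 0, 0, 0],
  ],
)

```text
time_s: 4.02
tcp_pos: [0.4643, -0.1753, 0.1097]
eef_rot: [179.5, -1.0, -2.6]
contact_force: [-23.8, 16.7, 70.3]
gripper_width: 0.0005
```

Emit:
carry_out(
  plan=[
    [0, 0, 0.006, 0, 0, 0],
    [0, 0, 0.008, 0, 0, 0],
    [0.001, 0, 0.01, 0, 0, 0],
    [0.001, 0, 0.01, 0, 0, 0],
    [0.002, 0, 0.01, 0, 0, 0],
    [0.002, 0, 0.01, 0, 0, 0],
    [0, 0, 0.01, 0.0, 0, 0],
    [0, 0, 0.006, 0, 0, 0],
    [0, 0, 0, 0, 0, 0],
  ],
)

```text
time_s: 4.77
tcp_pos: [0.4717, -0.1755, 0.1838]
eef_rot: [179.4, -1.1, -2.5]
contact_force: [0.1, -0.5, 0.2]
gripper_width: 0.0004
```

```bash
python3 - <<'E'
from h import *
s=r.get_state(); print(s['tcp_pos'],s['eef_rot'],s['qd'].round(2),s['contact_force'])
a=r.capture("side"); b=r.capture("top")
cv2.imwrite("pics/s3.png",a[:,:,::-1]);cv2.imwrite("pics/t3.png",b[:,:,::-1])
cv2.imwrite("pics/c3.png",np.hstack([cv2.resize(a[230:410,280:520],(480,360)),cv2.resize(b[100:340,330:490],(240,360))])[:,:,::-1])
E
```

```text
[ 0.4716554  -0.17553998  0.18383336] [179.43973084  -1.11772693  -2.47015835] [-0.05  0.25 -0.61 -0.36  0.38 -0.03] [ 0.09206901 -0.46066451  0.16415571]
```

View pics/c3.png

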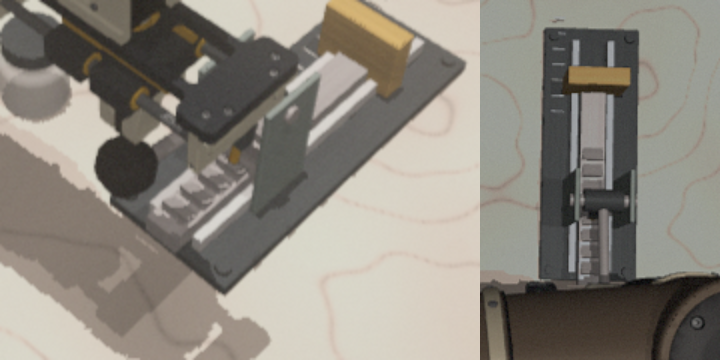

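The lever is back up and the block has moved out. I'll measure how far.

```bash
cat >> h.py <<'E'
def block(im):
    c=im[110:190,370:440].astype(int)
    m=((c[:,:,2]-c[:,:,0])>45).astype(np.uint8)
    k,l,s,cc=cv2.connectedComponentsWithStats(m); i=1+s[1:,4].argmax()
    uv=cc[i]+[370,110]; 
    return s[i],uv,onz("top",uv,.05)
E
python3 - <<'E'
from h import *
for n in ("top0","t3"): print(block(cv2.imread(f"pics/{n}.png")))
E
```

```text
(array([ 19,  43,  41,  13, 456], dtype=int32), array([409.22587719, 159.        ]), array([ 0.74543385, -0.19454226]))
(array([ 19,  34,  41,  13, 476], dtype=int32), array([409.0987395 , 150.06302521]), array([ 0.76205837, -0.19482249]))
```

Emit:
carry_out(
  plan=[
    [-0.002, 0, -0.008, 0, 0.01, 0],
    [0, 0, -0.008, 0, 0.008, 0],
    [0, 0, -0.008, 0, 0, 0],
    [-0.002, 0, -0.008, 0, 0, 0],
    [-0.002, 0, -0.008, 0, 0, 0],
    [-0.001, 0, -0.008, 0, 0, 0],
    [-0.001, 0, -0.008, 0, 0, 0],
  ],
)

```text
time_s: 5.45
tcp_pos: [0.4623, -0.1753, 0.1204]
eef_rot: [179.4, 0.2, -2.4]
contact_force: [0.1, 1.2, 8.5]
gripper_width: 0.0006
```

Emit:
carry_out(
  plan=[
    [0, 0, -0.004, 0, 0, 0],
    [0, 0, -0.003, 0, 0, 0],
    [0, 0, -0.002, 0, 0, 0],
    [0, 0, -0.001, 0, 0, 0],
  ],
)

```text
time_s: 5.78
tcp_pos: [0.4625, -0.1755, 0.1103]
eef_rot: [179.3, 0.1, -2.3]
contact_force: [-11.6, 8.8, 32.4]
gripper_width: 0.0005
```

At 32 N and z 0.110 the lever is on the end stop. Raising.

Emit:
carry_out(
  plan=[
    [0, 0, 0.006, 0, 0, 0],
    [0, 0, 0.008, 0, 0, 0],
    [0.001, 0, 0.01, 0, 0, 0],
    [0.001, 0, 0.01, 0, 0, 0],
    [0.002, 0, 0.01, 0, 0, 0],
    [0.002, 0, 0.01, 0, 0, 0],
    [0, 0, 0.01, 0.0, 0, 0],
    [0, 0, 0.006, 0, 0, 0],
    [0, 0, 0, 0, 0, 0],
  ],
)

```text
time_s: 6.53
tcp_pos: [0.4692, -0.1754, 0.1833]
eef_rot: [179.2, 0.1, -2.2]
contact_force: [0.9, 0.5, 0.5]
gripper_width: 0.0006
```

```bash
python3 - <<'E'
from h import *
s=r.get_state(); print(s['tcp_pos'],s['eef_rot'],s['contact_force'])
a=r.capture("side"); b=r.capture("top")
cv2.imwrite("pics/t4.png",b[:,:,::-1]); print(block(cv2.imread("pics/t4.png")))
cv2.imwrite("pics/c4.png",np.hstack([cv2.resize(a[230:410,280:520],(480,360)),cv2.resize(b[100:340,330:490],(240,360))])[:,:,::-1])
E
```

```text
[ 0.46921499 -0.17542964  0.18331576] [ 1.79243973e+02  1.43136195e-01 -2.22197715e+00] [0.87959878 0.46087328 0.54965334]
(array([ 19,  23,  41,  13, 471], dtype=int32), array([409.2611465 , 139.15286624]), array([ 0.78239826, -0.19574987]))
```

View pics/c4.png

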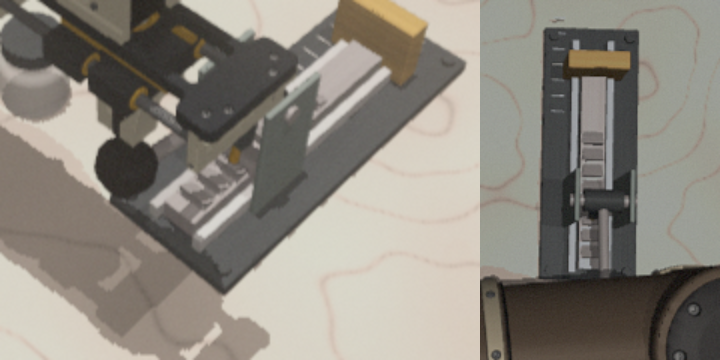

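The block moved another 20.3 mm, so that is two notches, and the lever is up. Starting the third stroke.

Emit:
carry_out(
  plan=[
    [0, 0, -0.008, 0.005, 0, 0],
    [0, 0, -0.008, 0.005, 0, 0],
    [0, 0, -0.008, 0, 0, 0],
    [-0.002, 0, -0.008, 0, 0, 0],
    [-0.002, 0, -0.008, 0, 0, 0],
    [-0.001, 0, -0.008, 0, 0, 0],
    [-0.001, 0, -0.008, 0, 0, 0],
  ],
)

```text
time_s: 7.22
tcp_pos: [0.4623, -0.175, 0.1202]
eef_rot: [179.9, 0.2, -2.2]
contact_force: [0.3, 1.7, 8.4]
gripper_width: 0.0005
```

Emit:
carry_out(
  plan=[
    [0, 0, -0.004, 0, 0, 0],
    [0, 0, -0.003, 0, 0, 0],
    [0, 0, -0.002, 0, 0, 0],
    [0, 0, -0.001, 0, 0, 0],
  ],
)

```text
time_s: 7.55
tcp_pos: [0.4625, -0.1753, 0.1103]
eef_rot: [179.8, 0.2, -2.1]
contact_force: [-11.3, 7.6, 31.8]
gripper_width: 0.0002
```

On the end stop again. Raising well clear.

Emit:
carry_out(
  plan=[
    [0, 0, 0.006, 0, 0, 0],
    [0, 0, 0.008, 0, 0, 0],
    [0.001, 0, 0.01, 0, 0, 0],
    [0.001, 0, 0.01, 0, 0, 0],
    [0.002, 0, 0.01, 0, 0, 0],
    [0.002, 0, 0.01, 0, 0, 0],
    [0, 0, 0.015, 0, 0, 0],
    [0, 0, 0.02, 0, 0, 0],
    [0, 0, 0.02, 0, 0, 0],
    [0, 0, 0.02, 0, 0, 0],
    [0, 0, 0.01, 0, 0, 0],
    [0, 0, 0, 0, 0, 0],
  ],
)

```text
time_s: 8.55
tcp_pos: [0.4664, -0.1753, 0.2546]
eef_rot: [179.8, 0.6, -2.1]
contact_force: [0.4, 0.2, 0.3]
gripper_width: 0.0004
```

```bash
python3 - <<'E'
from h import *
s=r.get_state(); print(s['time_s'],s['tcp_pos'],s['contact_force'])
a=r.capture("side"); b=r.capture("top")
cv2.imwrite("pics/t5.png",b[:,:,::-1]); print(block(cv2.imread("pics/t5.png")))
cv2.imwrite("pics/s5.png",a[:,:,::-1])
E
```

```text
8.55 [ 0.46635691 -0.17529982  0.25462425] [0.35460798 0.18426715 0.29218806]
(array([ 19,  12,  41,  13, 466], dtype=int32), array([409.56223176, 128.2167382 ]), array([ 0.80284273, -0.196937  ]))
```

View pics/s5.png

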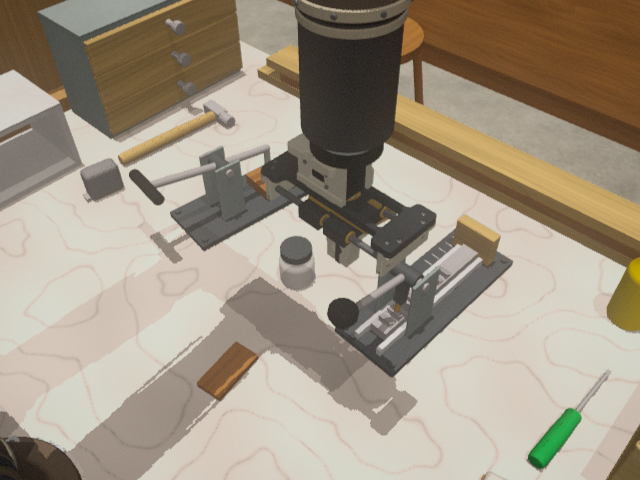

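View pics/t5.png

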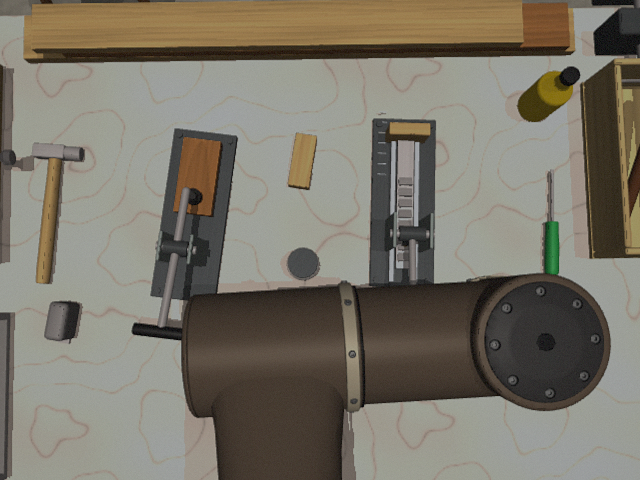

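The knob is back at (343,312) in the side view, the same as at the start. The block is out by a third notch, and the clamp bar at (147,187) hasn't moved. Handing in.

```bash
python3 -c "
from plant import r
print(r.close_job())"
```

```text
the job is handed in; nothing more can be done
None
```

I pushed the ratchet feed's round knob all the way down three times with closed fingers. I let it spring fully back up after each stroke, raised the gripper about 95 mm clear of the knob, and handed the job in at about 8.7 s.

- **Strokes:** each one reached the hard end stop at z = 0.110 m. The vertical force there was about 70 N on the first stroke and 32 N on the other two. The first was harder than needed but under the 120 N wrist limit.
- **Stop slide:** in the top view the block moved out 16.6, 20.3 and 20.4 mm. The shorter first step fits a slide that started about 3.4 mm out. That puts it at the third notch, about 60 mm.
- **Final check:** the feed lever is back up at its starting position in the side picture. The clamp lever's bar hasn't moved, and the robot is touching nothing.

The wrist camera put the knob about 3 mm away from where the fixed cameras did. I aimed between the two, which was well within the knob's flat top. No check failed.

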